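# Load the drying tray and switch on the dryer isolator

### The job

Stand the two small red horses upright in the drying tray, one in each pocket with all feet on the pocket floor. Then switch the dryer on: turn the black handle on the sloping isolator box clockwise (as seen facing it) from its round OFF mark all the way to its straight ON mark. Leave the big horse and the other loose things on the bench where they stand.

Things in the scene. Friction and masses are not known exactly. Their poses are not given: they have to be found in the camera images.
- horse_a: small carved red toy horse on four legs, head towards its own +x; 80 mm tall, 78 mm long, 70 g; the two are alike. Origin: between the feet, on the surface; z up. Trunk: a box 58 mm long (x), 24 wide (y), 28 to 52 mm above the origin, centred at x = 0: pinch it across y, about 42 mm up. Legs reach 25 mm fore and aft and 11.5 mm sideways; neck and head rise ahead of x = 13 mm.
- horse_b: small carved red toy horse on four legs, head towards its own +x; 80 mm tall, 78 mm long, 70 g; the two are alike. Origin: between the feet, on the surface; z up. Trunk: a box 58 mm long (x), 24 wide (y), 28 to 52 mm above the origin, centred at x = 0: pinch it across y, about 42 mm up. Legs reach 25 mm fore and aft and 11.5 mm sideways; neck and head rise ahead of x = 13 mm.
- tray: aluminium tray, fixed, 115 mm (x) by 165 (y) by 22 high; origin: centre of its underside, on the bench, z up. Two open rectangular pockets side by side along its y, each 69 mm (tray x) by 39 mm (tray y), 15 mm deep, floor 7 mm above the bench. A horse stands in a pocket lengthwise, along tray x, head either way.
- tray_hole0 (a point): centre of the mouth of one pocket (at tray y = +38 mm), at the tray's top face, 22 mm above the bench
- tray_hole1 (a point): centre of the mouth of the other pocket (at tray y = -38 mm), at the tray's top face, 22 mm above the bench
- isolator: grey wedge-shaped box, fixed, 160 mm deep (x), 136 wide (y), 30 high in front, 142 at the back; origin: centre of its underside; front to its own -x. Its top slopes 35 degrees, facing front and up, with the black handle in the middle, 86 mm above the bench. Seen from the front a round stud (OFF) lies up-slope left of the handle, a straight bar (ON) up-slope right.
- grip (a point): grip point of the black handle, on its turning axis, 38 mm out from the slope; turns with it. z: the axis, outward (35 degrees from vertical); x: along the grip bar to its pointer nose. Bar 60 mm long (x), 14 thick (y), standing 16 to 48 mm out from the slope (so 10 mm past this point); under it a round hub, 28 mm radius.
- handle (a joint): angle of the handle, rad: 0 = OFF stop (nose at the round stud), 1.4 = ON stop (nose at the straight bar), growing clockwise seen facing the plate. It is over-centre sprung: it snaps to the nearer stop and stays; turning it takes less than 0.2 N m.
- big_horse: big carved red horse of the same shape, 120 mm tall, 125 mm long, 38 mm wide; bystander. Origin between the feet on the bench.
- tumbler: glass tumbler, 68 mm across, 85 mm tall, bystander; origin at the centre of its underside
- jar: glass jar, 64 mm across, 90 mm tall, bystander; origin at the centre of its underside
- tape: cardboard-brown roll of tape lying flat, 84 mm across, 24 mm high, bystander; origin at the centre of its underside
- pot: white plastic paint pot, 48 mm across, 32 mm high, bystander; origin at the centre of its underside
Things that resemble listed ones, but are neither listed nor needed, are in the scene too. Leave any green look-alike of the isolator alone.

How it is judged:
By the outcome, as a careful person would: the job done as asked, in the order asked, and still so for the second after the job is handed in, with the robot touching nothing.
It also fails if it takes over 67 s, if anything falls off the work surface, if the arm or the gripper's body presses on something with over 40 N, if the wrist force passes 120 N, or if a joint passes its speed limit or range.

### The arm

A 7-joint arm with a two-finger parallel gripper is mounted at the origin on the work surface. World frame = base frame: x ahead of the robot, y to its left, z up, the work surface at z = 0. Lengths are in m, angles in rad, forces in N, time in s.
With the tool pointing down it reaches from about 0.425 to 0.95 m from the base axis. Payload 4.7 kg.
Tool frame: the origin (TCP) lies between the finger pads; the fingertips stand 25 mm ahead of it and the grasp point (between the pads) lies 6 mm ahead of it; z points along the fingers, y is the line along which they close (so a half turn about z gives the same grasp; the last joint's range is limited). The gripper opens to 85 mm and grips with 20 to 120 N. Pads are 22 mm wide; open, the fingers measure 114 mm over their backs; the gripper's body (76 mm by 85 mm) begins 54 mm behind the grasp point. The pads swing forward as they close: fully open they stand 13 mm farther back than shut.
Start: joints at [1.289, 0.469, -0.049, 1.532, 0.024, 1.141, -0.082], TCP at [0.169, -0.654, 0.231] pointing down, gripper open.
Joint ranges: [-2.59, 2.59], [-0.33, 1.99], [-1.39, 1.29], [0.1, 2.45], [-1.04, 4.18], [0.21, 1.99], [-2.66, 2.66]. Speed limits (rad/s): [2.57, 2.57, 3.14, 3.14, 3.14, 3.14, 3.14].

### API

Orientations are given as a 3x3 rotation matrix whose columns are the frame's x, y, z axes.
In Python, from rig import * gives the robot as it stands. Calls block until the motion is done:
- movep(position, orientation): joint-space move of the TCP to a pose.
- move_l(position, attitude=None, feed=0.15, until_force=None): straight line of the TCP; attitude=None keeps the orientation; feed is the mean speed in m/s. With until_force (N) it stops when the force on the tool has changed by that much, and returns True; else False.
- move_joints(angles): joint-space move.
- command_gripper(opening, newtons=None): finger opening in m; newtons is the grip in N (None keeps the last); returns when the fingers have stopped.
- sleep(seconds).
- inverse_kinematics(position, orientation): joint angles nearest the present ones, or None.
- sense(): the state.
- camera(name): name is "scene" or "top" or "wrist"; returns (picture, depth): 384x512x3 uint8, red, green, blue; 384x512 float32, m along the optical axis (not along the pixel's ray), 0 where there is no reading.
- camera_params(name): a dict with "K" (3x3 intrinsics, pixels), "dist" ([k1, k2, p1, p2, k3] as OpenCV has them; the pictures are not rectified), "position" and "rotation" of the camera in the world; the wrist camera has in their place "tool_from_camera" (4x4, takes a point from camera to tool coordinates, whose origin is the TCP and whose axes are the flange's). Camera axes: x right, y down, z forward; pixel columns grow to the right and rows downward; lengths in m; the calibration is good to about 2 mm. A picture is of the moment at which its call begins: read the wrist's pose just before it. camera_params takes no time and is no camera call.
A pose or a line that the arm cannot do raises Unreachable and nothing moves.
- finish_job(): hands the job in; it is judged then, once.
The state is a dict: "time_s": time; "joint_pos": joint angles; "qd": joint speeds; "joint_efforts": joint torques, N m; "position": TCP position; "tcp_rot": TCP orientation; "wrist_force": force on the tool from outside, world axes, zero at the start; "ft_torque": the same for the moment, N m; "finger_gap": finger opening in m; "gripper_force": force on a finger pad.
Only numpy, scipy, OpenCV 4.12 (cv2) and the standard library are available. Lean on these libraries where they do the work, as an engineer would, in place of code of your own. Each camera call takes 0.05 s, during which the arm holds its last target. There are 200 camera calls.

## Working session

There is one attempt and no reset: what is moved stays moved. The work goes in short steps, each a Python script; the robot and the scene stay as the last script left them, time stands still between calls to the robot, and variables do not carry over. Pictures are saved under pics/ and viewed, at most 10 in all, crops included, and the job is handed in when it is done.

```bash
mkdir -p pics; ls; python3 - <<'E'
from rig import *
import cv2,numpy as np
for n in ("scene","top"):
    p,d=camera(n); cv2.imwrite(f"pics/{n}.png",cv2.resize(p[:,:,::-1],(768,576))); np.savez(f"{n}.npz",p=p,d=d)
    print(n,camera_params(n), (d==0).mean())
print(camera_params("wrist")); s=sense(); print(s["position"],s["tcp_rot"],s["time_s"])
E
```

```text
pics
scene {'K': array([[380.53856418,   0.        , 259.36771778],
       [  0.        , 380.53856418, 193.16138105],
       [  0.        ,   0.        ,   1.        ]]), 'dist': array([-0.10822295,  0.        ,  0.        ,  0.        ,  0.        ]), 'position': array([ 1.22726933, -0.17733153,  0.78733213]), 'rotation': array([[ 0.12513583,  0.72497437, -0.67731321],
       [ 0.99213582, -0.09332674,  0.08340638],
       [-0.00274394, -0.68242383, -0.73095156]])} 0.004079182942708333
top {'K': array([[348.19233466,   0.        , 257.71760965],
       [  0.        , 348.19233466, 191.23142521],
       [  0.        ,   0.        ,   1.        ]]), 'dist': array([0.00453307, 0.        , 0.        , 0.        , 0.        ]), 'position': array([ 0.48478257, -0.08873538,  1.00069882]), 'rotation': array([[ 0.01895403, -0.99502804,  0.09777496],
       [-0.99980752, -0.01836744,  0.00689613],
       [-0.00506597, -0.09788685, -0.99518466]])} 0.0041351318359375
{'K': array([[300.83377718,   0.        , 258.92727942],
       [  0.        , 300.83377718, 193.0544121 ],
       [  0.        ,   0.        ,   1.        ]]), 'dist': array([-0.0117896,  0.       ,  0.       ,  0.       ,  0.       ]), 'tool_from_camera': array([[ 5.00068321e-04, -9.46784365e-01, -3.21868164e-01,
         8.27543338e-02],
       [ 9.99999765e-01,  3.22782355e-04,  6.04169463e-04,
        -6.38797553e-05],
       [-4.68124837e-04, -3.21868391e-01,  9.46784305e-01,
        -1.43435836e-01],
       [ 0.00000000e+00,  0.00000000e+00,  0.00000000e+00,
         1.00000000e+00]])}
[ 0.1687485  -0.65302403  0.22976399] [[ 9.68204343e-01  2.50160192e-01 -4.79088198e-04]
 [ 2.50160647e-01 -9.68202857e-01  1.69671058e-03]
 [-3.94051184e-05 -1.76261156e-03 -9.99998446e-01]] 0.1
```

View pics/scene.png

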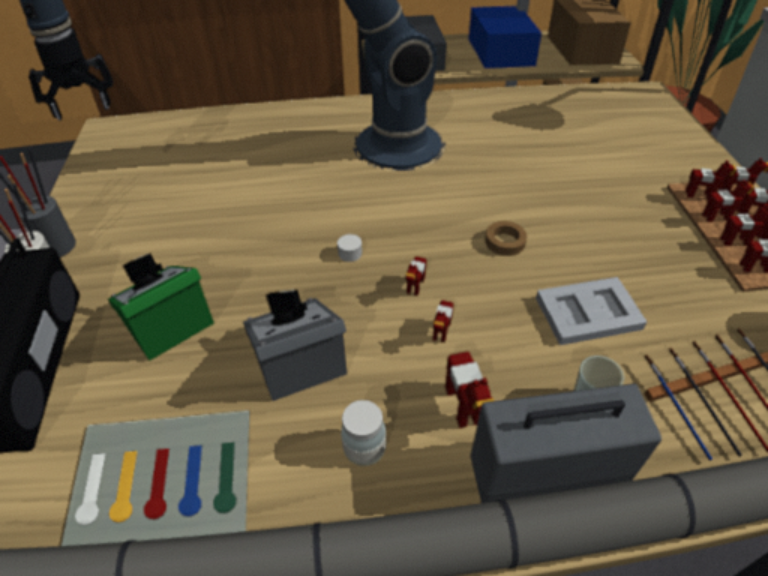

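View pics/top.png

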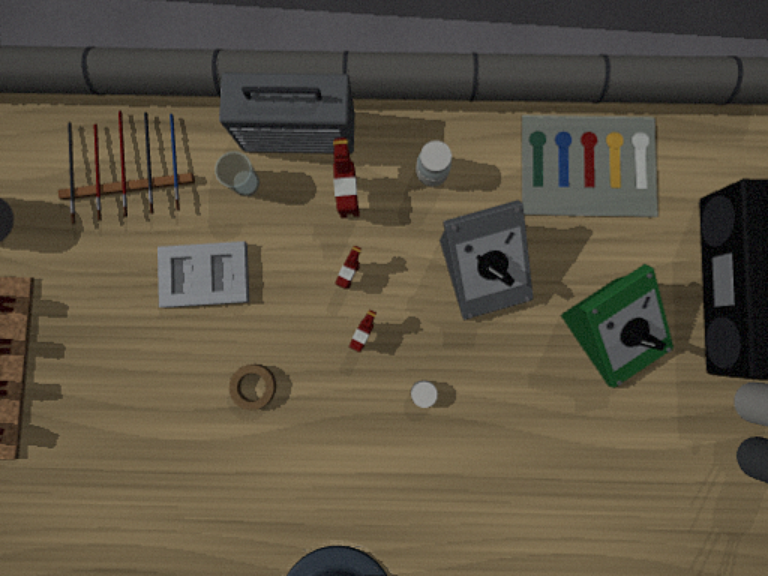

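The scene view shows two small red horses near (416,275) and (443,320), the tray at (590,310), the grey isolator at (295,345), and the green look-alike to its left. In the top view the horses are at (348,268) and (363,331), heads up (+x). The tray is at (203,273), and the isolator handle is at (492,265) on the line through the round stud at (468,248).

```bash
cat > h.py <<'E'
from rig import *
import cv2,numpy as np
def cloud(n,p,d,pose=None):
    c=camera_params(n); h,w=d.shape
    uv=np.stack(np.meshgrid(np.arange(w),np.arange(h)),-1).reshape(-1,1,2).astype(np.float64)
    r=cv2.undistortPoints(uv,c["K"],c["dist"]).reshape(-1,2)
    P=np.c_[r,np.ones(len(r))]*d.reshape(-1,1)
    if pose is None: W=P@c["rotation"].T+c["position"]
    else:
        T=c["tool_from_camera"]; W=(P@T[:3,:3].T+T[:3,3])@pose[1].T+pose[0]
    W[d.reshape(-1)==0]=np.nan
    return W.reshape(h,w,3)
def red(p):
    p=p.astype(int); return (p[...,0]>60)&(p[...,0]>2.5*p[...,1])&(p[...,0]>2.5*p[...,2])
def rect(q):
    (c,s,a)=cv2.minAreaRect((q[:,:2]*1000).astype(np.float32)); return np.round(c,1),np.round(s,1),round(a,1)
E
cat > m.py <<'E'
from h import *
A={}
for n in ("scene","top"):
    z=np.load(n+".npz"); W=cloud(n,z["p"],z["d"]); A[n]=(z["p"],W)
W=A["top"][1]; px=lambda u,v:np.round(W[int(v/1.5),int(u/1.5)],3)
cs={"ha":(348,268),"hb":(363,331),"tray":(203,250),"iso":(480,290),"big":(345,185),"tumb":(237,170),"jar":(436,155),"tape":(252,370),"pot":(424,395),"pipe":(410,75),"toolbox":(290,90)}
for k,v in cs.items(): print(k,px(*v))
for n,(p,W) in A.items():
    print("==",n)
    for k in ("ha","hb"):
        c=A["top"][1][int(cs[k][1]/1.5),int(cs[k][0]/1.5)]
        m=(np.hypot(W[...,0]-c[0],W[...,1]-c[1])<.055)&(W[...,2]>.012)&(W[...,2]<.1)
        q=W[m]; print(k,len(q),"z",np.percentile(q[:,2],[1,99]).round(3),"all",rect(q))
        t=q[(q[:,2]>.045)&(q[:,2]<.057)]; print("   trunktop",len(t),np.median(t[:,2]).round(4),t.mean(0).round(4),rect(t))
        hd=q[q[:,2]>.06]; print("   head",len(hd),hd.mean(0).round(4))
    c=px(*cs["tray"]); m=(abs(W[...,0]-c[0])<.13)&(abs(W[...,1]-c[1])<.13)&(W[...,2]>.017)&(W[...,2]<.03)
    lab,L,st,ce=cv2.connectedComponentsWithStats(m.astype(np.uint8)); i=1+st[1:,4].argmax(); q=W[L==i]
    print("tray",len(q),np.median(q[:,2]).round(4),rect(q))
    f=W[(abs(W[...,0]-c[0])<.05)&(abs(W[...,1]-c[1])<.06)][:,2]; print("  floor z hist",np.histogram(f,bins=np.arange(0,.03,.003))[0])
    # slope plane
    c=px(*cs["iso"]); m=np.linalg.norm(W-c,axis=2)<.16; q=W[m&(W[...,2]>.03)]
    best=0;rng=np.random.default_rng(0)
    for _ in range(600):
        a=q[rng.choice(len(q),3,False)]; nn=np.cross(a[1]-a[0],a[2]-a[0]); nn/=np.linalg.norm(nn)+1e-12
        nn*=np.sign(nn[2])
        if abs(nn[2]-.82)>.06: continue
        s=(abs((q-a[0])@nn)<.003).sum()
        if s>best: best=s;I=q[abs((q-a[0])@nn)<.003]
    g=I.mean(0); nn=np.linalg.svd(I-g)[2][2]; nn*=np.sign(nn[2])
    print("iso",best,"n",nn.round(4),"tilt",np.degrees(np.arccos(nn[2])).round(2),"yaw",np.degrees(np.arctan2(-nn[1],-nn[0])).round(2),rect(I),"z",I[:,2].min().round(3),I[:,2].max().round(3),"offset",(g@nn).round(4))
    dist=(q-g)@nn; b=q[(dist>.04)&(dist<.056)]; print("bar top",len(b),b.mean(0).round(4),np.median((b-g)@nn).round(4),rect(b))
E
python3 m.py
```

```text
ha [ 0.613 -0.011  0.053]
hb [ 0.499 -0.041  0.051]
tray [0.646 0.268 0.024]
iso [ 0.575 -0.251  0.062]
big [ 0.759 -0.004  0.082]
tumb [0.804 0.211 0.019]
jar [ 0.815 -0.165  0.09 ]
tape [0.423 0.164 0.026]
pot [ 0.384 -0.152  0.031]
pipe [ 0.967 -0.117  0.082]
toolbox [0.887 0.083 0.179]
== scene
ha 237 z [0.013 0.078] all (array([617.7, -12.1]), array([24.3, 76.6]), 66.1)
   trunktop 101 0.0503 [ 0.6035 -0.0038  0.0502] (array([615.1, -10.9]), array([24.3, 70.9]), 66.1)
   head 80 [ 0.6411 -0.0222  0.0703]
hb 221 z [0.014 0.077] all (array([502.5, -41. ]), array([24.2, 77.8]), 65.3)
   trunktop 77 0.0501 [ 0.4891 -0.0314  0.0503] (array([500.8, -40.2]), array([24.1, 73.9]), 65.3)
   head 70 [ 0.5254 -0.051   0.0696]Traceback (most recent call last):
  File "m.py", line 17, in <module>
    lab,L,st,ce=cv2.connectedComponentsWithStats(m.astype(np.uint8)); i=1+st[1:,4].argmax(); q=W[L==i]
                                                                          ~~~~~~~~~~~~~~~^^
ValueError: attempt to get argmax of an empty sequence
```

```bash
sed -i 's/^W=A\["top"\]\[1\]; px=lambda u,v:np.round(W\[/WT=A["top"][1]; px=lambda u,v:np.round(WT[/' m.py; python3 m.py | sed 1,11d
```

```text
== scene
ha 237 z [0.013 0.078] all (array([617.7, -12.1]), array([24.3, 76.6]), 66.1)
   trunktop 101 0.0503 [ 0.6035 -0.0038  0.0502] (array([615.1, -10.9]), array([24.3, 70.9]), 66.1)
   head 80 [ 0.6411 -0.0222  0.0703]
hb 221 z [0.014 0.077] all (array([502.5, -41. ]), array([24.2, 77.8]), 65.3)
   trunktop 77 0.0501 [ 0.4891 -0.0314  0.0503] (array([500.8, -40.2]), array([24.1, 73.9]), 65.3)
   head 70 [ 0.5254 -0.051   0.0696]
tray 1438 0.0207 (array([602.6, 268.6]), array([116.7, 167.7]), 4.4)
  floor z hist [139  83 144  39  44  48 195 280  16]
iso 901 n [-0.5494 -0.1566  0.8207] tilt 34.84 yaw 15.91 (array([ 622.7, -266. ]), array([163.1, 133.5]), 16.9) z 0.03 0.142 offset -0.2293
bar top 89 [ 0.602  -0.2718  0.1264] 0.045 (array([ 597.9, -272.6]), array([56. , 16.2]), 62.9)
== top
ha 250 z [0.022 0.081] all (array([613.1, -11.6]), array([24.1, 77.1]), 66.4)
   trunktop 156 0.0527 [ 0.5993 -0.0062  0.0524] (array([603.3,  -7.3]), array([24. , 55.4]), 66.1)
   head 77 [ 0.6323 -0.0209  0.0721]
hb 238 z [0.04  0.082] all (array([498.5, -41. ]), array([24.2, 77. ]), 63.7)
   trunktop 153 0.0524 [ 0.4849 -0.0345  0.0524] (array([489. , -36.3]), array([24.2, 55.8]), 63.7)
   head 78 [ 0.5175 -0.05    0.0725]
tray 1736 0.0224 (array([599.9, 269.4]), array([116. , 166.6]), 4.6)
  floor z hist [257  94 200  70  15  17 120 303 119]
iso 2687 n [-0.5468 -0.1665  0.8206] tilt 34.86 yaw 16.94 (array([ 619.3, -265. ]), array([161.8, 136.3]), 16.6) z 0.03 0.144 offset -0.2221
bar top 124 [ 0.595  -0.2705  0.1283] 0.0473 (array([ 594.7, -271.4]), array([56.2, 14.8]), 62.0)
```

The two cameras agree to about 4 mm, and sizes and heights match the text. I'll take one wrist shot over everything, which is tied to the arm's own frame, to settle the offset.

```bash
cat >> h.py <<'E'
def down(a):
    "tool pointing down with tool x at heading a (rad)"
    c,s=np.cos(a),np.sin(a); return np.array([[c,s,0],[s,-c,0],[0,0,-1.]])
def look(name):
    s=sense(); p,d=camera("wrist"); cv2.imwrite(f"pics/{name}.png",p[:,:,::-1])
    W=cloud("wrist",p,d,(s["position"],s["tcp_rot"])); np.savez(name+".npz",p=p,W=W); return p,W
E
python3 - <<'E'
from h import *
movep([0.57,0.03,0.32],down(0)); print(sense()["time_s"],sense()["joint_pos"])
look("w1")
E
sed -i 's/^WT=/z=np.load("w1.npz"); A["wrist"]=(z["p"],z["W"])\nWT=/' m.py; python3 m.py | sed '1,/wrist/d'
```

```text
2.9083 [ 0.47403162  0.32179151 -0.76858304  1.63355974  0.23169681  1.2808035
 -1.90821162]
ha 1050 z [0.022 0.081] all (array([613.9, -10.4]), array([24.5, 77.8]), 65.4)
   trunktop 632 0.0525 [ 0.6011 -0.0036  0.0524] (array([605.1,  -6.4]), array([24.5, 58.6]), 65.4)
   head 356 [ 0.6347 -0.0187  0.0725]
hb 941 z [0.015 0.081] all (array([498.5, -39.3]), array([25. , 78.3]), 63.3)
   trunktop 498 0.0528 [ 0.4873 -0.0316  0.0524] (array([490.7, -35.4]), array([25. , 60.7]), 63.1)
   head 293 [ 0.521  -0.0477  0.0723]
tray 6899 0.0221 (array([600. , 269.8]), array([116. , 167.9]), 4.6)
  floor z hist [1026   94 1030   66   39   47  304 2029   19]
iso 6006 n [-0.548  -0.16    0.8211] tilt 34.81 yaw 16.27 (array([ 617.8, -256.6]), array([163.5, 120.5]), 18.1) z 0.03 0.143 offset -0.225
bar top 49 [ 0.6043 -0.2456  0.1345] 0.0436 (array([ 602.7, -246.6]), array([13.,  6.]), 17.9)
```

View pics/w1.png

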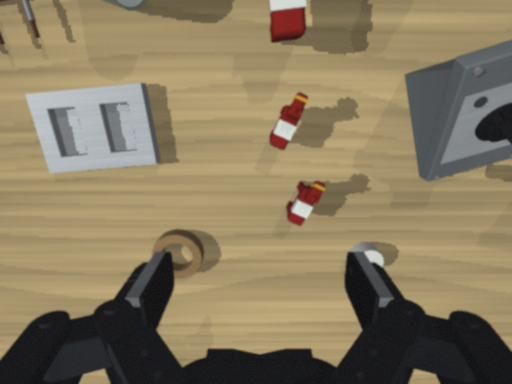

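The wrist view shows the horses at (287,122) and (305,203), heads up-right, and the tray at (97,127) with both pockets empty. The isolator is at right. Wrist and top agree within about 1.5 mm, so I'll pick horse_a first.

```bash
cat >> h.py <<'E'
def transfer(o,psi,hole,dx=-.002,up=.17):
    T=np.array([.6003,.2695]); th=np.radians(4.6); R=np.array([[np.cos(th),-np.sin(th)],[np.sin(th),np.cos(th)]])
    u=np.array([np.cos(psi),np.sin(psi)]); g=np.array(o)+dx*u
    t=T+R@[dx,hole]
    for f in (0,np.pi):
        if all(inverse_kinematics([*q,z],down(a+f)) is not None for q,a in((g,psi),(t,th)) for z in (.048,up)): break
    else: raise SystemExit("no ik")
    print("flip",f)
    command_gripper(.06); movep([*g,up],down(psi+f)); print(move_l([*g,.048],feed=.12,until_force=8),sense()["position"].round(4))
    command_gripper(0.0,30); s=sense(); print("gap",s["finger_gap"],s["gripper_force"],s["position"].round(4))
    if s["finger_gap"]<.018: raise SystemExit("missed")
    move_l([*g,up],feed=.2); print("held",sense()["finger_gap"]); movep([*t,up],down(th+f))
    z0=.048+.007
    move_l([*t,z0+.006],feed=.12); print("contact",move_l([*t,z0-.005],feed=.02,until_force=4),sense()["position"].round(4),t.round(4))
    command_gripper(.055); move_l([*t,up],feed=.2); s=sense(); print("t",s["time_s"],s["wrist_force"].round(1))
E
python3 - <<'E'
from h import *
transfer((.6048,-.0062),np.radians(-24.6),.038)
p,W=look("w2")
E
```

```text
flip 0
False [ 0.6037 -0.0052  0.0489]
gap 0.022246877012931137 29.46901649236679 [ 0.6033 -0.0054  0.0487]
held 0.022612634151527297
contact True [0.5956 0.3074 0.0557] [0.5953 0.3072]
t 10.1333 [ 0.6 -0.9 -0.9]
```

View pics/w2.png

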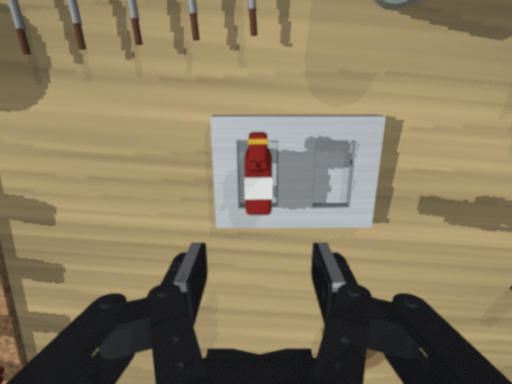

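Horse_a stands centred in the left pocket, around (258,175), and the right pocket at (333,172) is empty. Contact came at the expected height. Next is horse_b.

```bash
python3 - <<'E'
from h import *
transfer((.4896,-.0348),np.radians(-26.3),-.038)
p,W=look("w3")
for y in (.307,.231):
    m=(abs(W[...,0]-.6)<.07)&(abs(W[...,1]-y)<.03)&(W[...,2]>.03); q=W[m]; t=q[(q[:,2]>.05)&(q[:,2]<.066)]
    print(y,q[:,2].max().round(4),np.median(t[:,2]).round(4),t.mean(0).round(4),rect(q))
# handle IK plan
yaw=np.radians(16.6); c35,s35=np.cos(np.radians(35)),np.sin(np.radians(35))
up=np.array([np.cos(yaw)*c35,np.sin(yaw)*c35,s35]); n=np.array([-np.cos(yaw)*s35,-np.sin(yaw)*s35,c35]); left=np.cross(n,up)
C=np.array([.6195,-.2655,.086])
for f in (0,np.pi):
    for out in (.11,.045):
        r=[]
        for d in (40,20,0,-20,-40,-46):
            a=np.radians(d)+f; x=np.cos(a)*up+np.sin(a)*left; R=np.c_[x,np.cross(-n,x),-n]
            j=inverse_kinematics(C+out*n,R); r.append(None if j is None else np.round(j,2).tolist())
        print(f,out,*r,sep="\n ")
E
```

```text
flip 0
False [ 0.4884 -0.0338  0.0486]
gap 0.022288122088006124 29.394174814224243 [ 0.4881 -0.0341  0.0486]
held 0.022359992961149315
contact True [0.6017 0.2316 0.0557] [0.6014 0.2315]
t 17.7917 [ 0.8  0.2 -1.3]
0.307 0.2569 0.0595 [0.5951 0.3048 0.059 ] (array([609.1, 298.9]), array([76.7, 42.8]), 4.8)
0.231 0.2619 0.0595 [0.6004 0.2316 0.0593] (array([610.3, 234.6]), array([70.8, 64.1]), 42.7)
0
 0.11
 [1.52, 0.68, -1.24, 1.98, 0.47, 0.47, -0.44]
 [1.5, 0.65, -1.19, 1.98, 0.38, 0.45, -0.7]
 [1.48, 0.62, -1.14, 1.98, 0.28, 0.43, -0.97]
 [1.44, 0.58, -1.08, 1.98, 0.16, 0.42, -1.21]
 [1.4, 0.54, -1.01, 1.98, 0.02, 0.41, -1.43]
 [1.38, 0.53, -0.99, 1.98, -0.02, 0.41, -1.5]
0
 0.045
 [1.46, 0.9, -1.32, 1.97, 1.0, 0.53, -0.88]
 [1.38, 0.75, -1.13, 1.97, 0.65, 0.38, -0.95]
 [1.34, 0.71, -1.06, 1.97, 0.5, 0.35, -1.17]
 [1.31, 0.68, -1.01, 1.97, 0.39, 0.33, -1.42]
 [1.28, 0.66, -0.97, 1.97, 0.27, 0.32, -1.67]
 [1.28, 0.65, -0.95, 1.97, 0.24, 0.31, -1.74]
3.141592653589793
 0.11
 [1.09, 0.4, -0.57, 2.0, -0.58, 0.46, -2.65]
 [0.51, 0.34, 0.14, 2.03, -1.01, 0.63, -2.64]
 [1.49, 0.63, -1.17, 1.98, 0.33, 0.44, 2.13]
 [1.54, 0.71, -1.27, 1.98, 0.54, 0.48, 1.6]
 [1.57, 0.79, -1.37, 1.98, 0.73, 0.55, 1.09]
 [1.49, 0.63, -1.17, 1.98, 0.33, 0.44, 1.32]
3.141592653589793
 0.045
 [0.9, 0.48, -0.42, 1.99, -0.76, 0.38, -2.49]
 [1.4, 0.8, -1.19, 1.97, 0.77, 0.42, 2.09]
 [1.4, 0.8, -1.19, 1.97, 0.77, 0.42, 1.74]
 [1.47, 0.94, -1.36, 1.97, 1.05, 0.56, 1.18]
 [1.44, 0.86, -1.27, 1.97, 0.91, 0.48, 0.93]
 [1.46, 0.9, -1.31, 1.97, 0.98, 0.52, 0.77]
```

View pics/w3.png

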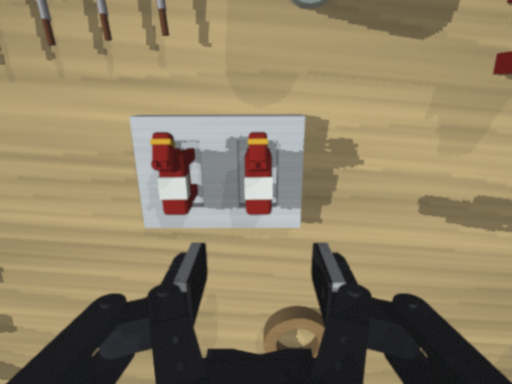

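Both horses stand in their pockets at about (172,175) and (258,175), with trunk tops at 59.5 mm, which is 52 mm plus the 7 mm floor. Next I'll move in front of the handle and measure it with the wrist camera.

```bash
cat >> h.py <<'E'
yaw=np.radians(16.5); c35,s35=np.cos(np.radians(35)),np.sin(np.radians(35))
UP=np.array([np.cos(yaw)*c35,np.sin(yaw)*c35,s35]); N=np.array([-np.cos(yaw)*s35,-np.sin(yaw)*s35,c35]); LEFT=np.cross(N,UP)
def hR(d):
    a=np.radians(d); x=np.cos(a)*UP+np.sin(a)*LEFT; return np.c_[x,np.cross(-N,x),-N]
def slopeframe(W,C):
    q=W[np.linalg.norm(W-C,axis=2)<.13]; e=(q-C)@np.c_[UP,LEFT,N]
    return e
E
python3 - <<'E'
from h import *
C=np.array([.6195,-.264,.086])
s=sense()["position"]; move_l([s[0],s[1],.26],feed=.3)
movep(C+.2*N,hR(40)); s=sense(); print(s["time_s"],s["joint_pos"].round(2))
p,W=look("w4"); e=slopeframe(W,C)
f=e[(abs(e[:,2])<.012)&(np.hypot(e[:,0],e[:,1])>.04)]; print("slope out",np.median(f[:,2]).round(4),len(f), rect(f))
b=e[(e[:,2]>.035)&(e[:,2]<.056)&(np.hypot(e[:,0],e[:,1])<.05)]; print("bar",len(b),np.percentile(b[:,2],[5,50,95]).round(4),b.mean(0).round(4),rect(b))
t=e[(e[:,2]>.043)&(e[:,2]<.056)&(np.hypot(e[:,0],e[:,1])<.05)]; print("bartop",len(t),t.mean(0).round(4),rect(t))
E
```

```text
20.575 [ 1.36  0.29 -0.77  1.98 -0.49  0.63  0.42]
slope out 0.0011 15417 (array([-5.9, -1.2]), array([204.9, 136.2]), 0.5)
bar 802 [0.0467 0.0486 0.0501] [0.0023 0.0015 0.0484] (array([0.5, 0.2]), array([59.7, 13.6]), 40.4)
bartop 782 [0.0017 0.001  0.0486] (array([0.5, 0.3]), array([59.7, 13.5]), 40.5)
```

View pics/w4.png

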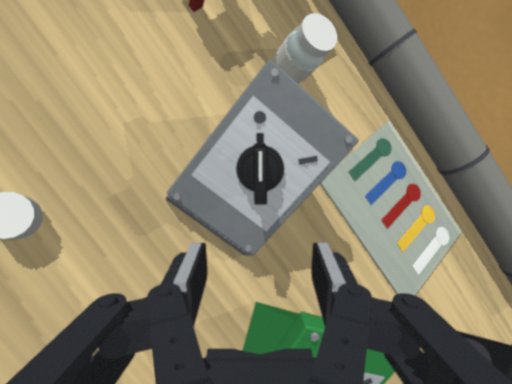

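The bar at (260,168) points at the round stud (260,117). It is centred within 0.5 mm and lies at 40.4°, so the model is confirmed. Now I'll turn it.

```bash
python3 - <<'E'
from h import *
C=np.array([.6195,-.264,.086])+.0005*UP+.0003*LEFT+.001*N
P=C+.048*N
command_gripper(.045)
move_l(C+.1*N,hR(40),feed=.15)
print("hit",move_l(P,feed=.06,until_force=10),((sense()["position"]-C)@np.c_[UP,LEFT,N]).round(4))
command_gripper(.016,20); s=sense(); print(s["finger_gap"],s["gripper_force"],s["joint_pos"].round(2),s["wrist_force"].round(1))
for d in range(30,-45,-10):
    d=max(d,-43)
    try: move_l(P,hR(d),feed=.05)
    except Exception as ex: print(d,"move_l",repr(ex)); movep(P,hR(d))
    s=sense(); print(d,s["time_s"],((s["position"]-C)@np.c_[UP,LEFT,N]).round(4),s["wrist_force"].round(1),s["ft_torque"].round(2))
E
```

```text
hit False [ 0.0001 -0.0002  0.0482]
0.01609943554599043 0.0 [ 1.09  0.53 -0.68  1.99 -0.39  0.32  0.32] [0.1 0.1 1. ]
30 23.4333 [0.0001 0.     0.048 ] [-0.8  0.5 -0.3] [-0.18  0.54 -0.02]
20 23.7583 [0.     0.0001 0.048 ] [-0.6 -0.1  0. ] [-0.19  0.55  0.02]
10 24.0833 [0.     0.0001 0.048 ] [-0.4  0.3  0.3] [-0.18  0.63 -0.01]
0 24.4083 [0.     0.0001 0.0479] [0.  0.4 0.1] [-0.11  0.56  0.03]
-10 24.7333 [0.0001 0.0001 0.0479] [0.1 1.  0.1] [-0.12  0.59 -0.01]
-20 25.0583 [0.     0.0001 0.0479] [ 0.4  0.5 -1.1] [-0.11  0.56 -0.01]
-30 25.3833 [0.     0.0001 0.0479] [0.6 0.2 0.6] [-0.17  0.58  0.01]
-40 25.7083 [0.     0.0001 0.0479] [0.8 1.4 0. ] [-0.14  0.61  0.04]
```

```bash
python3 - <<'E'
from h import *
C=np.array([.6195,-.264,.087])
command_gripper(.045); move_l(C+.1*N,feed=.1); move_l(C+.2*N,feed=.2)
p,W=look("w5"); e=slopeframe(W,C)
t=e[(e[:,2]>.043)&(e[:,2]<.056)&(np.hypot(e[:,0],e[:,1])<.05)]; print("bartop",len(t),t.mean(0).round(4),rect(t))
q,_=camera("scene"); cv2.imwrite("pics/scene2.png",cv2.resize(q[:,:,::-1],(768,576)))
print(sense()["time_s"])
E
```

```text
bartop 814 [ 0.0009 -0.0001  0.0476] (array([0.2, 0.3]), array([60. , 14.7]), 40.6)
27.5167
```

View pics/w5.png

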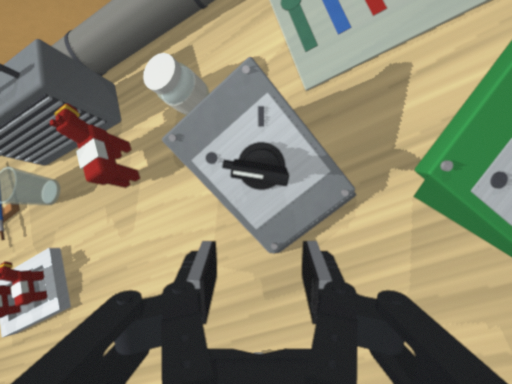

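View pics/scene2.png

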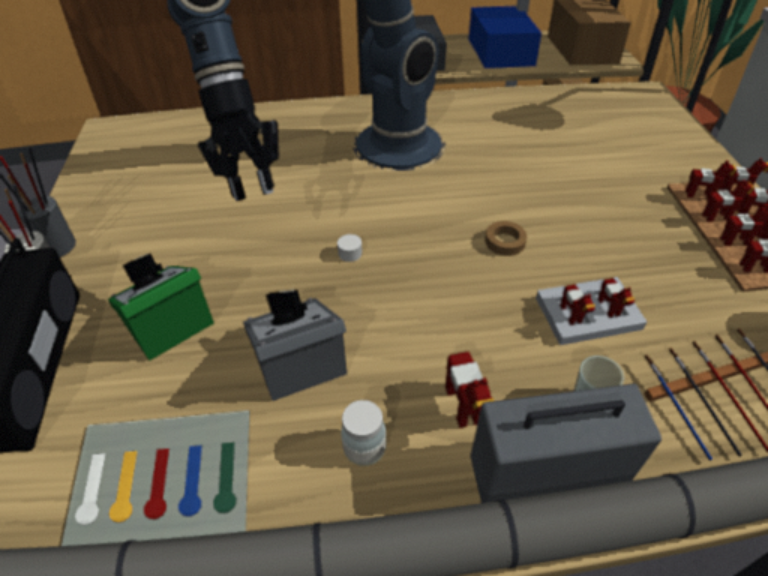

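The w5 view shows the handle at (260,167) still pointing at the round stud (212,157), so the turn did not take. The moment also stayed near zero throughout. I had left the fingers loose around the bar, so I'll repeat it with a firm grip, checking the gap and torque along the way.

```bash
python3 - <<'E'
from h import *
C=np.array([.6195,-.264,.087])+.0002*UP+.0003*LEFT
P=C+.046*N
movep(C+.12*N,hR(40))
print("hit",move_l(P,feed=.08,until_force=10),((sense()["position"]-C)@np.c_[UP,LEFT,N]).round(4))
s0=sense(); command_gripper(0,50); s=sense(); print(s["finger_gap"],s["gripper_force"],s["wrist_force"].round(1),((s["position"]-C)@np.c_[UP,LEFT,N]).round(4))
if s["finger_gap"]<.009: raise SystemExit("no bar")
for d in (30,20,10,0,-10,-20,-30,-40,-42):
    move_l(P,hR(d),feed=.05)
    s=sense(); print(d,s["finger_gap"].__round__(4),round(float(s["gripper_force"]),1),"torque about axis",((s["ft_torque"]-s0["ft_torque"])@N).round(3),s["wrist_force"].round(1), "x ang",np.degrees(np.arctan2(s["tcp_rot"][:,0]@LEFT,s["tcp_rot"][:,0]@UP)).round(1))
look("w6"); print(s["time_s"])
E
```

```text
hit False [ 0.0001 -0.0004  0.0463]
0.008899887056437038 49.37595874071121 [-2.1 -1.5  5.2] [ 0.0003 -0.0006  0.0465]no bar
```

It stopped at 8.9 mm with 49 N, so something solid is held and my threshold was too strict given pad compliance. I'll continue the turn from here.

```bash
python3 - <<'E'
from h import *
C=np.array([.6195,-.264,.087])+.0002*UP+.0003*LEFT
P=C+.046*N
s0=sense()
for d in (30,20,10,0,-10,-20,-30,-40,-41):
    move_l(P,hR(d),feed=.05)
    s=sense(); print(d,s["finger_gap"].__round__(4),round(float(s["gripper_force"]),1),"torque",((s["ft_torque"]-s0["ft_torque"])@N).round(3),s["wrist_force"].round(1), "ang",np.degrees(np.arctan2(s["tcp_rot"][:,0]@LEFT,s["tcp_rot"][:,0]@UP)).round(1))
sleep(.2);look("w6"); print(s["time_s"])
E
```

```text
30 -0.0001 6.9 torque -0.075 [-8.7 -0.  10.9] ang 30.0
20 -0.0 6.1 torque -0.081 [-8.3 -1.1  9.1] ang 20.0
10 -0.0002 5.5 torque -0.087 [-6.5 -1.1  9.4] ang 10.0
0 0.0 5.2 torque -0.056 [-6.2 -1.8  7.8] ang -0.0
-10 0.0 4.9 torque -0.04 [-6.2 -2.7  6.9] ang -10.0
-20 -0.0001 4.7 torque -0.067 [-6.2 -1.3  7.6] ang -20.0
-30 0.0002 4.5 torque -0.025 [-5.2 -1.6  7.6] ang -30.0
-40 0.0002 4.4 torque -0.092 [-4.1 -1.   6.7] ang -40.0
-41 -0.0001 4.4 torque 0.006 [-4.7 -1.5  7.6] ang -41.0
33.1083
```

View pics/w6.png

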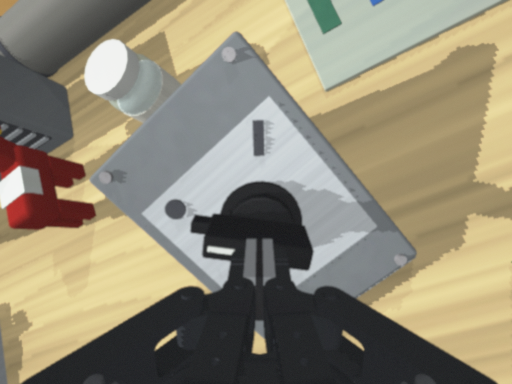

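The w6 view shows the shut fingers, tips around (260,240), resting on top of the bar, which still points at the stud (175,208). They slipped off, so the tips don't reach as far as I assumed. I'll read the true tip position from the wrist depth images.

```bash
python3 - <<'E'
from h import *
C=np.array([.6195,-.264,.087])
s=sense(); pose=(s["position"],s["tcp_rot"]); print("now",((pose[0]-C)@np.c_[UP,LEFT,N]).round(4),s["finger_gap"])
def rep(n,pose):
    W=np.load(n+".npz")["W"]; t=(W-pose[0])@pose[1]
    m=(abs(t[...,0])<.016)&(abs(t[...,1])<.06)
    for lo,hi in((-.06,-.012),(-.012,.012),(.012,.06)):
        k=m&(t[...,1]>lo)&(t[...,1]<hi); print(n,(lo,hi),"toolz hist -60..60/5mm",np.histogram(t[k][:,2],bins=np.arange(-.06,.065,.005))[0])
rep("w6",pose)
W=np.load("w6.npz")["W"]; e=(W-C)@np.c_[UP,LEFT,N]
for v in range(205,290,6): print(v,[tuple((e[v,u]*1000).round(0).astype(int)) for u in (215,230,252,266,290)])
rep("w5",(C+.2*N,hR(-40)))
E
```

```text
now [ 0.0001 -0.0011  0.047 ] 0.00010184061304499717
w6 (-0.06, -0.012) toolz hist -60..60/5mm [1764  710  292   86    1   22   26   23   20   17    3  634  199  130
  119  114  330  154  129   20  493 1173    0    0]
w6 (-0.012, 0.012) toolz hist -60..60/5mm [561 652 853 267 576 260 311 274 267 246 157 113 115 162 164 146 139 138
 581   0   0   0   0   0]
w6 (0.012, 0.06) toolz hist -60..60/5mm [1717  698  281   78    0   13   21   16   13   11    1  432  225  116
  106   96   94   89  231   22  278 1906    0    0]
205 [(np.int64(27), np.int64(14), np.int64(1)), (np.int64(22), np.int64(5), np.int64(6)), (np.int64(15), np.int64(-8), np.int64(16)), (np.int64(9), np.int64(-15), np.int64(16)), (np.int64(-5), np.int64(-24), np.int64(5))]
211 [(np.int64(24), np.int64(17), np.int64(1)), (np.int64(19), np.int64(8), np.int64(6)), (np.int64(12), np.int64(-6), np.int64(16)), (np.int64(6), np.int64(-12), np.int64(17)), (np.int64(-7), np.int64(-22), np.int64(6))]
217 [(np.int64(25), np.int64(12), np.int64(22)), (np.int64(18), np.int64(7), np.int64(18)), (np.int64(9), np.int64(-3), np.int64(16)),
[... 2619 characters left out ...]
(np.int64(-22), np.int64(62), np.int64(0)), (np.int64(17), np.int64(-1), np.int64(95)), (np.int64(11), np.int64(-7), np.int64(95)), (np.int64(8), np.int64(-11), np.int64(95)), (np.int64(2), np.int64(-18), np.int64(96))]
w5 (-0.06, -0.012) toolz hist -60..60/5mm [2490  909  552  232  398  263  269  206  213  180  118   28    0    0
    0    0    0    0    0    0    0    0    0    0]
w5 (-0.012, 0.012) toolz hist -60..60/5mm [0 0 0 0 0 0 0 0 0 0 0 0 0 0 0 0 0 0 0 0 0 0 0 0]
w5 (0.012, 0.06) toolz hist -60..60/5mm [2487  913  549  240  389  281  263  225  212  185  120   29    0    0
    0    0    0    0    0    0    0    0    0    0]<stdin>:11: RuntimeWarning: invalid value encountered in cast
```

The depth data shows the fingertips actually end about at the TCP (tool z ≈ −2 mm), not 25 mm ahead. They only ever reached the bar's top face, so I'll go about 23 mm deeper.

```bash
python3 - <<'E'
from h import *
C=np.array([.6195,-.264,.087])+.0002*UP+.0003*LEFT; B=np.c_[UP,LEFT,N]
P=C+.023*N
move_l(C+.1*N,feed=.15); command_gripper(.045)
print([inverse_kinematics(P,hR(d)) is not None for d in (40,20,0,-20,-40)])
movep(C+.1*N,hR(40))
print("hit",move_l(P,feed=.06,until_force=8),((sense()["position"]-C)@B).round(4))
command_gripper(0,40); s=s0=sense(); print(s["finger_gap"],s["gripper_force"],s["wrist_force"].round(1),((s["position"]-C)@B).round(4))
if s["finger_gap"]<.010: raise SystemExit("no bar")
for d in (30,20,10,0,-10,-20,-30,-40):
    move_l(P,hR(d),feed=.05)
    s=sense(); print(d,s["finger_gap"].__round__(4),round(float(s["gripper_force"]),1),"torque",((s["ft_torque"]-s0["ft_torque"])@N).round(3),s["wrist_force"].round(1))
    if s["finger_gap"]<.008: raise SystemExit("slipped")
command_gripper(.045); move_l(C+.1*N,feed=.1); move_l(C+.2*N,feed=.2)
p,W=look("w7"); e=slopeframe(W,C)
t=e[(e[:,2]>.043)&(e[:,2]<.056)&(np.hypot(e[:,0],e[:,1])<.05)]; print("bartop",len(t),t.mean(0).round(4),rect(t)); print(sense()["time_s"])
E
```

```text
[True, True, True, True, True]
hit False [ 0.0001 -0.0003  0.0233]
0.013139969798473062 40.91827690601349 [-1.3 -1.8  3.6] [ 0.0004 -0.0005  0.0234]
30 0.0135 41.1 torque -0.008 [-0.2 -1.5  4.4]
20 0.0133 41.1 torque -0.078 [ 0.6 -3.1  5.2]
10 0.0131 41.0 torque -0.147 [ 1.2 -2.7  4.2]
0 0.0132 40.8 torque -0.167 [ 2.6 -4.7  4. ]
-10 0.0135 40.7 torque -0.174 [ 4.4 -5.4  4.4]
-20 0.0131 40.6 torque -0.241 [ 4.1 -5.7  4. ]
-30 0.0129 40.5 torque -0.3 [ 5.  -5.4  3. ]
-40 0.0131 40.4 torque -0.237 [ 5.3 -6.3  2. ]
bartop 792 [ 0.0011 -0.0037  0.0478] (array([ 0.4, -3. ]), array([13.7, 59.1]), 50.4)
41.95
```

```bash
python3 - <<'E'
from h import *
movep([.42,-.22,.35],down(0)); s=sense(); p,d=camera("top"); cv2.imwrite("pics/top2.png",cv2.resize(p[:,:,::-1],(768,576))); W=cloud("top",p,d)
for y in (.307,.231):
    q=W[(abs(W[...,0]-.6)<.06)&(abs(W[...,1]-y)<.025)&(W[...,2]>.03)]; t=q[(q[:,2]>.05)&(q[:,2]<.066)]; print(np.median(t[:,2]).round(4),q[:,2].max().round(4),rect(q))
print(s["time_s"])
E
```

```text
0.0591 0.0889 (array([606.4, 306.8]), array([77.4, 26.1]), 4.3)
0.0594 0.0899 (array([612.9, 230.5]), array([78.7, 25. ]), 3.3)
42.725
```

View pics/top2.png

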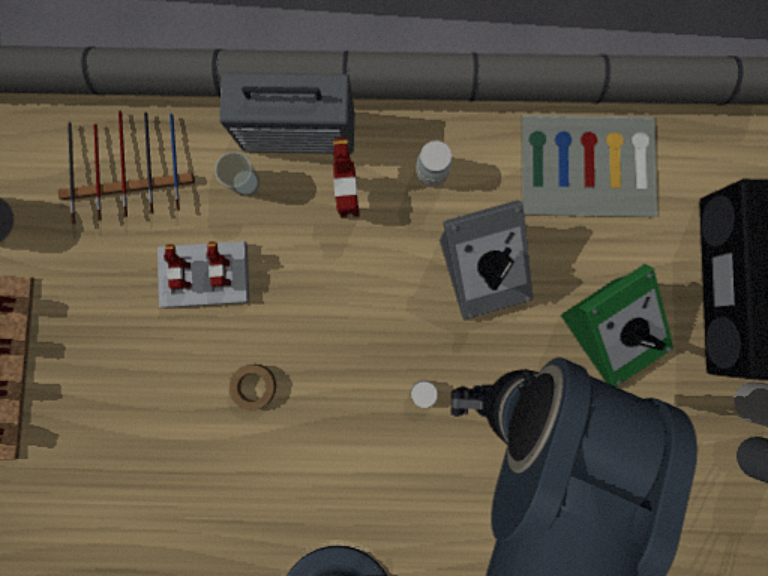

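The final top view shows both horses upright in the tray at (175,268) and (217,265). The handle at (497,267) points to the straight bar, and the other things are where they were. I'm handing in the job.

```bash
python3 -c "
from rig import *
sleep(.3); print(sense()['wrist_force'].round(1)); print(finish_job())"
```

```text
[ 0.1 -0.6  0.8]
the job is handed in; nothing more can be done
None
```

Job handed in at about 43 s: both small horses stand in the tray pockets, then the isolator was turned to ON, which took a third try because the fingertips end about at the TCP, not 25 mm ahead; the other things were not disturbed.

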